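# Refit the return spring of an insole clamp

## Task

Refit the return spring of the insole clamp: take the spring from its wooden cradle, feel gently for the hole in the steel strip with the spring's hook and drop it fully home, then stretch the spring and set its eye down over the lever's post, so that the spring pulls the lever back to its stop. Do not force the hook against the strip, do not overstretch the spring, leave the things around it where they are, and let go at the end.

Things in the scene. Friction and masses are not known exactly. Their poses are not given: they have to be found in the camera images.
- strip_mid (a point): middle of the guide of the steel strip on the clamp frame, at the strip's top face, level with the deck, 45 mm over the bench. Axes: x level along the 70 mm wide deck (x 14 to 134 mm) towards the lever's post, y level along the strip, z up. Strip: 23 mm (x) by 130 mm (y), 8 mm thick, with one through hole, 8 mm wide, chamfered 1 mm, free below, at x = 0 and y between -26 and +26 mm
- frame: green clamp frame fixed to the bench, origin on the bench under strip_mid, same axes. The strip is set anywhere along its guide, so the hole's y is not measured: see it or feel for it. The strip does not slide when touched but is springy downward: after the first 2 N it yields 1 mm per N, at most 5 mm, then springs back level. It is damaged if the spring is pressed on it with more than 22 N
- post (a point): foot of the post (on its axis) on the flat steel lever, whose top face is level with the deck. The post is upright, 9 mm wide, 11.5 mm high, its top tapered. It stands 90 mm from the lever's upright pivot, which lies at x = 150, y = 90 mm from strip_mid; with the lever at its stop the post is at x = 150, y = 0 mm; it swings away towards +x
- lever (a joint): swing of the lever about its upright pivot, rad: 0 at its stop (post nearest to the strip), up to 0.42 (post swung away from the strip). It starts swung away and stays where it is left; about 3 N at the post overcomes its friction, and it moves slowly
- hook_block (a point): centre of the dark steel end block with the spring's hook: 22 mm along the spring, 16 mm wide, 26 mm high. x along the spring from hook to eye, y across, z up. In the wooden cradle (44 mm long, foot 70 mm wide) it holds the coils (18 mm wide, stiff against bending); the end blocks stick out free, undersides 29.5 mm over the bench
- hook_tip (a point): lowest point of the hook, a 6 mm round wire that runs level along -x to 24 mm from the centre of hook_block, then straight down; its rounded tip is 24 mm lower than hook_block (11 mm below the block's underside). With the hook fully home the block rests on the deck. There is play for tilting the spring 0.15 rad with the hook in the hole
- eye_block (a point): centre of the other dark steel end block, 22 x 16 x 26 mm as the first, 82 mm from hook_block along x with the spring slack; same axes
- eye (a point): centre of the eye, a 13 mm hole in a flat 24 x 24 x 5 mm plate level with the underside of eye_block; 22 mm from eye_block along +x and 10.5 mm lower. Slack, hook and eye are 128 mm apart along the spring; it starts to stretch at 4 N and takes 2 N more per 10 mm; it is ruined when hook_tip and eye are over 195 mm apart
- jar: glass jar with green lid, 76 mm wide, 100 mm high; leave alone
- mug: white mug, 80 mm wide, 95 mm high; leave alone
- can: paper-labelled tin, 72 mm wide, 90 mm high; leave alone
- hammer: hammer lying on the bench; leave alone
Not all that is in view belongs to the job. What is meant by the part that bears hook_block is not orange, and is the larger of those in its own colour.

How it is judged:
On the way, in this order (a step that is already met when the one before it is completed fails the run):
1. the hook is down in the strip's hole (z of hook_tip in the frame of strip_mid below -0.008 m and x of hook_tip in the frame of strip_mid between -0.006 and 0.006 m and y of hook_tip in the frame of strip_mid between -0.031 and 0.031 m), for 0.2 s.
2. the eye is down over the post (horizontal distance between eye and post below 0.004 m and z of eye in the frame of post below 0.007 m), for 0.2 s.
At the end, for the whole second after the job is handed in: the hook's tip is at least 8 mm below the strip's top face, inside its hole; the eye is around the post (centres within 4 mm) with its middle less than 7 mm above the lever; the lever is within 0.03 rad of its stop and at rest; the spring is released (all of step 1 and all of step 2 and value of joint lever below 0.03 rad and velocity of joint lever above -0.05 rad/s); the robot touches nothing.
It fails at once if the spring is pressed on the strip with more than 22 N (contact force between spring and strip above 22 N).
It fails at once if the spring is stretched until hook and eye are more than 195 mm apart (distance between hook_tip and eye above 0.195 m).
It fails at once if the jar, mug, can or hammer is moved more than 30 mm (distance of any of jar, mug, can, hammer from where it was at the start of the episode above 0.03 m).
It also fails if it takes over 58 s, if anything falls off the work surface, if the arm or the gripper's body presses on something with over 40 N, if the wrist force passes 120 N, or if a joint passes its speed limit or range.

## Robot

A 7-joint arm with a two-finger parallel gripper is mounted at the origin on the work surface. World frame = base frame: x ahead of the robot, y to its left, z up, the work surface at z = 0. Lengths are in m, angles in rad, forces in N, time in s.
With the tool pointing down it reaches from about 0.4 to 0.875 m from the base axis. Payload 6.5 kg.
Tool frame: the origin (TCP) lies on the centre line of the jaws, within the pads' length; the fingertips stand 22 mm ahead of it and the grasp point (between the pads) lies 3 mm ahead of it (env.tip_extent is the distance from the TCP to the fingertips, in m); z points along the fingers, y is the line along which they close (so a half turn about z gives the same grasp; the last joint's range is limited). The gripper opens to 88 mm and grips with 3 to 60 N. Pads are 18 mm wide; open, the fingers measure 123 mm over their backs; the gripper's body (75 mm by 187 mm) begins 45 mm behind the grasp point.
Start: joints at [-1.281, 0.536, -0.004, 1.538, 0.003, 1.067, -0.071], TCP at [0.226, 0.609, 0.261] pointing down, gripper open.
Joint ranges: [-2.7, 2.7], [-0.37, 2.16], [-1.27, 1.26], [0.24, 2.4], [-1.31, 4.45], [0.19, 1.91], [-2.76, 2.76]. Speed limits (rad/s): [2.39, 2.39, 3.14, 3.14, 3.14, 3.14, 3.14].

## Interface

Orientations are given as a unit quaternion [x, y, z, w].
In Python, from station import env gives the robot as it stands.
- The arm moves only by the tool move_arm, never from a script. Its argument "moves" is a list of rows, each a list of 7 numbers: the turn, a rotation vector about the world's x, y, z normalised to -1 to 1, where 1 is 180 degrees, then the shift along the world's x, y, z normalised to -1 to 1, where 1 is 0.12 m, then the closure, from 0 (fully open) to 1 (shut). A call has 1 to 20 rows; each row shifts and turns the commanded pose from where the row before left it; what a row does not reach is not made up. A row lasts 1/10 s, in which the tool goes at most 50 mm and 8.59 degrees, less where a joint would pass 70% of its speed; a pose out of reach is approached as far as the arm can. A call with a number of a shift or a turn outside -1 to 1 is refused whole. A call with a gripper value outside its range is refused whole. The fingers move at their own pace and stop on an object; "newtons" is the grip in N (left out, the last holds). Time passes only in rows, so rows that do not move let the fingers close. It gives the time, the measured TCP pose, the force, the opening and the grip force at its end, in the units of the state.
- env.read_state(): the state, without advancing time (a new reading comes with each control period).
- env.capture(name): name is "side" or "top"; returns a dict with "img" (480x640x3 uint8, blue, green, red), "vfov" (degrees; the focal length in pixels is half the picture's height over the tangent of half this angle, whatever the lens; pixels are square), "cx", "cy" (the principal point, pixels), "dist_coeffs" ([k1, k2, p1, p2, k3] as OpenCV has them; the pictures are not rectified), "R" (3x3) and "t" (3): a world point X has camera coordinates R X + t. Camera axes: x right, y down, z forward; pixel columns grow to the right and rows downward; lengths in m; the calibration is good to about 2 mm. A picture is of the moment at which its call begins. There is no depth.
- env.finish_job(): hands the job in; it is judged then, once.
Trained networks look in a picture, given as the dict that the camera call returned (one of the last four; its "shot" number tells which), for a name from the list of things; names that differ only in an ending like _2 or _b are one class to them, and where a whole thing is asked for, a point or a joint stands for the part that bears it (a point fixed in the world has none). Each returns a list of dicts, best first, with "p" (0 to 1); they miss things now and then, are a little off and sometimes report something else, mostly with a low value. They report only what shows in the picture. A call takes as long as a camera call. They do not tell look-alikes from the thing itself.
- env.spot_in(picture, thing): "point" ([column, row] in pixels, amid what is visible of it).
The state is a dict: "time": time; "qpos": joint angles; "joint_velocities": joint speeds; "tau": joint torques, N m; "tcp_pos": TCP position; "ee_rot": TCP orientation; "contact_force": force on the tool from outside, world axes, zero at the start; "moment": the same for the moment, N m; "opening": opening from 0.0 (shut) to 1.0 (fully open); "grip_force": force on a finger pad.
Only numpy, scipy, OpenCV 4.12 (cv2) and the standard library are available. Lean on these libraries where they do the work, as an engineer would, in place of code of your own. Each camera call takes 0.05 s, during which the arm holds its last target. There are 200 camera calls.

## Working session

There is one attempt and no reset: what is moved stays moved. The work goes in short steps, Python scripts to look and compute and a tool call to move; the robot and the scene stay as the last step left them, time stands still between calls to the robot, and variables do not carry over. Pictures are saved under pics/ and viewed, at most 10 in all, crops included, and the job is handed in when it is done.

Besides the shell and the picture viewer there is one more tool, called after "Request:" as a command line: name --pt "numbers of a row" for each row, then --argument value for the rest. move_arm: Moves the arm, as the interface text tells. Scaled input: -1 to 1 covers 0.12 m each way for a shift and 180 degrees each way for a turn. Its arguments: {"type":"object","properties":{"moves":{"type":"array","items":{"type":"array","items":{"type":"number","minimum":-1,"maximum":1}}},"newtons":{"type":"number"}},"required":["moves"]}

```bash
mkdir -p pics; cat > h.py <<'E'
import numpy as np, cv2
from station import env
def K(c):
    f=240/np.tan(np.radians(c["vfov"])/2); return np.array([[f,0,c["cx"]],[0,f,c["cy"]],[0,0,1]])
def ray(c,p):
    u=cv2.undistortPoints(np.array([[p]],float),K(c),np.array(c["dist_coeffs"],float))[0,0]
    R=np.array(c["R"]);t=np.array(c["t"]); return -R.T@t, R.T@np.array([u[0],u[1],1])
def onz(c,p,z):
    o,d=ray(c,p); return o+d*(z-o[2])/d[2]
def proj(c,X):
    R=np.array(c["R"]); return cv2.projectPoints(np.array(X,float).reshape(-1,1,3),cv2.Rodrigues(R)[0],np.array(c["t"],float),K(c),np.array(c["dist_coeffs"],float))[0][:,0]
def tri(c1,p1,c2,p2):
    o1,d1=ray(c1,p1);o2,d2=ray(c2,p2)
    s=np.linalg.lstsq(np.c_[d1,-d2],o2-o1,rcond=None)[0]
    a=o1+d1*s[0];b=o2+d2*s[1]; return (a+b)/2,np.linalg.norm(a-b)
E
python3 - <<'E'
from h import *
for n in("top","side"):
    c=env.capture(n); cv2.imwrite(f"pics/{n}0.png",c["img"])
    print(n,c["vfov"],-np.array(c["R"]).T@np.array(c["t"]))
    for t in ["strip_mid","frame","post","lever","hook_block","hook_tip","eye_block","eye","jar","mug","can","hammer"]:
        print(t,[(np.round(d["point"]).tolist(),round(d["p"],2)) for d in env.spot_in(c,t)][:4])
s=env.read_state();print(s)
E
```

```text
top 43.08143402164254 [ 0.31015572 -0.01797509  1.60289639]
strip_mid [([247.0, 232.0], 0.61)]
frame [([247.0, 232.0], 0.7), ([396.0, 243.0], 0.32)]
post [([223.0, 240.0], 0.82)]
lever [([223.0, 239.0], 0.9), ([450.0, 205.0], 0.67)]
hook_block [([447.0, 284.0], 0.63)]
hook_tip [([399.0, 321.0], 0.9), ([397.0, 246.0], 0.89), ([448.0, 281.0], 0.72), ([160.0, 174.0], 0.61)]
eye_block [([386.0, 248.0], 0.67), ([405.0, 307.0], 0.4)]
eye [([407.0, 305.0], 0.58), ([248.0, 233.0], 0.2)]
jar [([325.0, 165.0], 0.63)]
mug [([220.0, 239.0], 0.2)]
can [([384.0, 172.0], 0.85)]
hammer [([164.0, 175.0], 0.66)]
side 57.08916725569938 [ 0.21106268 -0.86159102  0.54452042]
strip_mid [([323.0, 238.0], 0.81)]
frame [([322.0, 234.0], 0.88)]
post [([305.0, 217.0], 0.6)]
lever [([304.0, 218.0], 0.58)]
hook_block [([286.0, 343.0], 0.63), ([356.0, 377.0], 0.59), ([381.0, 311.0], 0.56), ([322.0, 233.0], 0.29)]
hook_tip [([378.0, 310.0], 0.82), ([282.0, 340.0], 0.62), ([358.0, 378.0], 0.56), ([307.0, 217.0], 0.46)]
eye_block [([351.0, 389.0], 0.7), ([304.0, 350.0], 0.66), ([361.0, 297.0], 0.59), ([333.0, 188.0]
[... 215 characters left out ...]
.3, 'qpos': array([-1.28123837,  0.53639164, -0.00438349,  1.5378867 ,  0.00262247,
        1.06733235, -0.07120064]), 'joint_velocities': array([ 0.00182249, -0.00075494,  0.00195992,  0.00169039,  0.00082081,
        0.00079833,  0.00154935]), 'tau': array([ 1.37650266e-03, -5.70910943e+01,  9.90350246e-01, -2.51926804e+01,
       -5.62407018e-02,  1.08250280e-02,  3.00722434e-05]), 'tcp_pos': array([0.2264066 , 0.60928513, 0.26072667]), 'ee_rot': array([ 1.76926422e-01,  9.84224080e-01, -9.20782083e-06,  2.76370534e-05]), 'contact_force': array([0.55900675, 0.14559148, 0.28893556]), 'moment': array([-0.05585575, -0.01397891, -0.01228544]), 'grip_force': 0.0, 'opening': 1.0014438491296314}
```

View pics/top0.png

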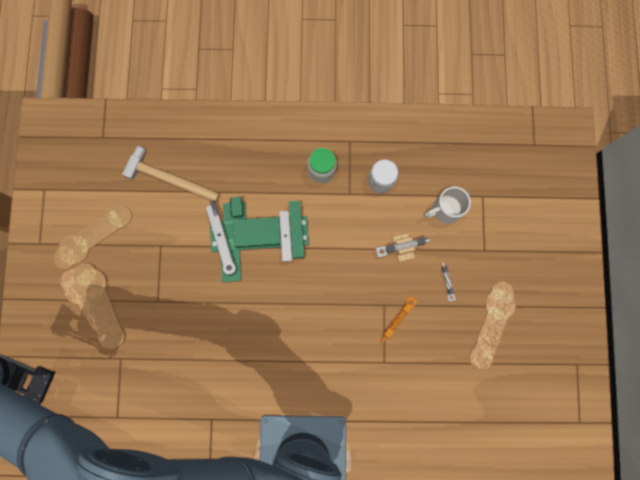

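View pics/side0.png

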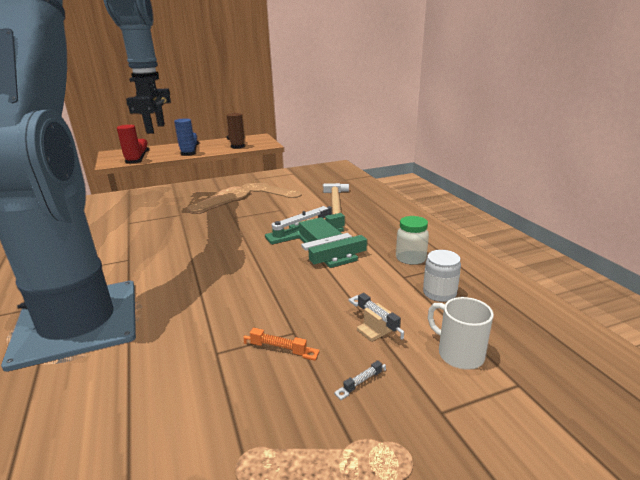

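Candidates for the spring, top view: the dark spring in the cradle at (404,246), a small dark one at (448,282), and an orange one at (400,318). The cradle one fits: it isn't orange and is the larger of the two dark ones. I'll confirm in an enlarged crop.

```bash
python3 - <<'E'
from h import *
t=cv2.imread("pics/top0.png");s=cv2.imread("pics/side0.png")
a=cv2.resize(t[220:310,365:465],(400,360),interpolation=cv2.INTER_CUBIC)
b=cv2.resize(s[275:400,325:415],(250,360),interpolation=cv2.INTER_CUBIC)
cv2.imwrite("pics/c1.png",np.hstack([a,b]))
cv2.imwrite("pics/c2.png",cv2.resize(t[190:290,195:315],(720,600),interpolation=cv2.INTER_CUBIC))
E
```

```text
(no output)
```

View pics/c1.png

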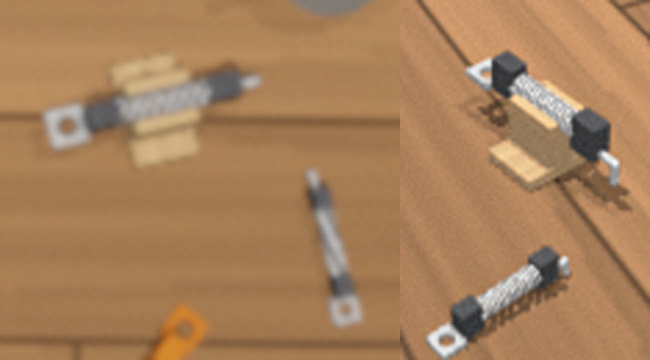

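View pics/c2.png

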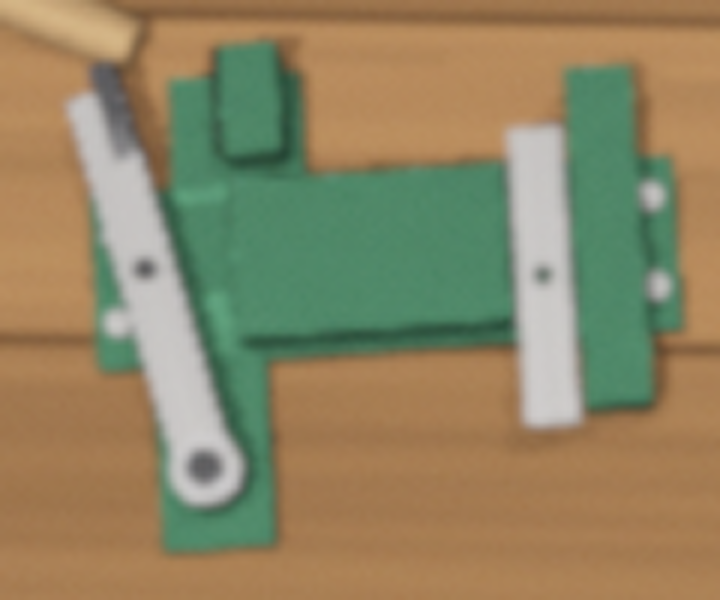

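The enlarged crop confirms it: the cradle spring is the larger dark one, with its eye at (382,251) and hook at (429,240) in the top view. In the frame crop the strip hole shows at (285.6,235.7), the post at (219.2,234.7) and the pivot at (229,267.7).

```bash
python3 - <<'E'
from h import *
t=env.capture("top");s=env.capture("side")
sp={"eye":((382,251.2),(355.9,300)),"hookblk":((422.7,241),(393.3,320.1)),"eyeblk":((390.5,248.5),(364.2,299.3)),"tip":((429.5,240),(402.7,336.8))}
for k,(a,b) in sp.items():
    p,e=tri(t,a,s,b); print(k,p.round(4),round(e,4))
z={"eye":.032,"hookblk":.0555,"eyeblk":.0555,"tip":.042}
q={k:onz(t,sp[k][0],z[k]) for k in sp}
for k in q: print(k,q[k].round(4))
d=q["eye"]-q["tip"];print("yaw spring",np.degrees(np.arctan2(d[1],d[0])),np.linalg.norm(d[:2]))
C=lambda u,v:(195+u/6-.42,190+v/6-.42)
P={n:onz(t,C(*c),h) for n,c,h in [("hole",(543,274),.045),("pivot",(204,466),.049),("post",(145,268),.055),("tl",(507,129),.045),("tr",(562,127),.045),("bl",(525,428),.045),("br",(583,425),.045)]}
for k in P: print(k,P[k].round(4))
for a,b in(("tl","bl"),("tr","br"),("tl","tr"),("bl","br")):
    d=P[b]-P[a];print(a,b,np.degrees(np.arctan2(d[1],d[0])),np.linalg.norm(d[:2]))
d=P["pivot"]-P["hole"];print(np.linalg.norm(d[:2]),np.degrees(np.arctan2(d[1],d[0])),np.linalg.norm((P["post"]-P["pivot"])[:2]))
print("side proj hole,post",proj(s,[P["hole"],P["post"]]), proj(s,[P["pivot"]]))
im=s["img"];cv2.imwrite("pics/c3.png",cv2.resize(im[195:275,255:375],(750,500),interpolation=cv2.INTER_CUBIC))
E
```

```text
eye [ 0.532  -0.1993  0.035 ] 0.0006
hookblk [ 0.5578 -0.3033  0.0503] 0.0012
eyeblk [ 0.5386 -0.2203  0.0479] 0.0016
tip [ 0.5651 -0.3259  0.0266] 0.0002
eye [ 0.5327 -0.1997  0.032 ]
hookblk [ 0.5576 -0.3026  0.0555]
eyeblk [ 0.5367 -0.219   0.0555]
tip [ 0.5627 -0.3229  0.042 ]
yaw spring 103.68752760396524 0.12674808076889485
hole [0.5687 0.0536 0.045 ]
pivot [0.4825 0.1966 0.049 ]
post [0.567  0.2243 0.055 ]
tl [0.6325 0.0708 0.045 ]
tr [0.6338 0.0469 0.045 ]
bl [0.5015 0.0599 0.045 ]
br [0.5032 0.035  0.045 ]
tl bl -175.23702539642713 0.13141448033935754
tr br -174.80071211350653 0.13109283842326092
tl tr -86.94270896925134 0.02395564770736416
bl br -86.12730127463634 0.024946320545111703
0.16689757147928447 121.10153579712134 0.08888264180065356
side proj hole,post [[326.07264815 239.88601892]
 [302.80644756 211.58896009]] [[276.71358514 222.43731954]]
```

View pics/c3.png

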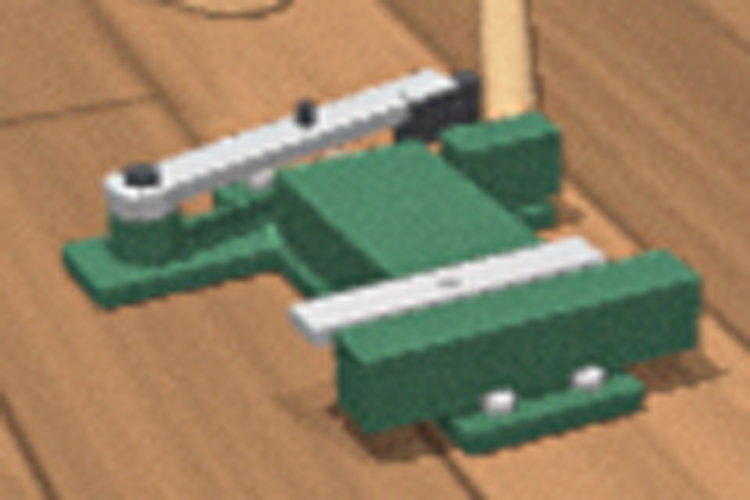

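Side crop: the hole at (327,240) and post at (304,211) match the positions projected from the top view. In the frame, the hole is at y ≈ +16.6 mm and the lever at ≈ 0.23 rad. Next I move above the hook block.

Request:
move_arm --pt "0 0 -0.0343 0.254 -0.286 0 0.4" --pt "0 0 -0.0343 0.254 -0.286 0 0.4" --pt "0 0 -0.0343 0.254 -0.286 0 0.4" --pt "0 0 -0.0343 0.254 -0.286 0 0.4" --pt "0 0 -0.0343 0.254 -0.286 0 0.4" --pt "0 0 -0.0343 0.254 -0.286 0 0.4" --pt "0 0 -0.0343 0.254 -0.286 0 0.4" --pt "0 0 -0.0343 0.254 -0.286 0 0.4" --pt "0 0 -0.0343 0.254 -0.286 0 0.4"

```text
time: 2.3
tcp_pos: [0.5018, 0.299, 0.261]
ee_rot: [0.617, 0.787, 0.0, 0.0]
contact_force: [0.4, 0.6, 0.2]
opening: 0.6
grip_force: 0.0
```

Request:
move_arm --pt "0 0 0 0.037 -0.386 -0.064 0.4" --pt "0 0 0 0.037 -0.386 -0.064 0.4" --pt "0 0 0 0.037 -0.386 -0.064 0.4" --pt "0 0 0 0.037 -0.386 -0.064 0.4" --pt "0 0 0 0.037 -0.386 -0.064 0.4" --pt "0 0 0 0.037 -0.386 -0.064 0.4" --pt "0 0 0 0.037 -0.386 -0.064 0.4" --pt "0 0 0 0.037 -0.386 -0.064 0.4" --pt "0 0 0 0.037 -0.386 -0.064 0.4" --pt "0 0 0 0.037 -0.386 -0.064 0.4" --pt "0 0 0 0.037 -0.386 -0.064 0.4" --pt "0 0 0 0.037 -0.386 -0.064 0.4" --pt "0 0 0 0.037 -0.386 -0.064 0.4" --pt "0 0 0 0 0 0 0.4" --pt "0 0 0 0 0 0 0.4"

```text
time: 3.8
tcp_pos: [0.5579, -0.3029, 0.1605]
ee_rot: [0.616, 0.788, -0.0, -0.0]
contact_force: [0.2, 0.1, 0.4]
opening: 0.597
grip_force: 0.0
```

```bash
cat >> h.py <<'E'
from scipy.spatial.transform import Rotation as Ro
def st():
    s=env.read_state();R=Ro.from_quat(s["ee_rot"]).as_matrix()
    print("t",round(s["time"],2),"tcp",s["tcp_pos"].round(4),"yaw_y",np.degrees(np.arctan2(R[1,1],R[0,1])).round(2),"z",R[:,2].round(4),"F",s["contact_force"].round(2),"M",s["moment"].round(2),"op",round(s["opening"],3),"g",round(s["grip_force"],1),"q",s["qpos"].round(2))
    return s
E
python3 -c "
from h import *
st()"
```

```text
t 3.8 tcp [ 0.5579 -0.3029  0.1605] yaw_y 13.91 z [-5.e-04 -1.e-04 -1.e+00] F [0.23 0.08 0.4 ] M [ 0.03  0.01 -0.  ] op 0.597 g 0.0 q [ 0.17  0.65  0.37  1.67 -0.29  0.87  0.9 ]
```

Request:
move_arm --pt "0 0 0 0 0 -0.3 0.4" --pt "0 0 0 0 0 -0.3 0.4" --pt "0 0 0 0 0.005 -0.2 0.4" --pt "0 0 0 0 0.005 -0.085 0.4" --pt "0 0 0 0 0 0 0.4" --pt "0 0 0 0 0 0 1" --pt "0 0 0 0 0 0 1" --pt "0 0 0 0 0 0 1" --pt "0 0 0 0 0 0 1" --pt "0 0 0 0 0 0 1" --pt "0 0 0 0 0 0 1" --pt "0 0 0 0 0 0 1" --newtons 30

```text
time: 5.0
tcp_pos: [0.5586, -0.3007, 0.0551]
ee_rot: [0.615, 0.788, 0.0, 0.0]
contact_force: [-0.1, 0.5, 4.1]
opening: 0.182
grip_force: 30.0
```

```bash
python3 -c "
from h import *
st()"
```

```text
t 5.0 tcp [ 0.5586 -0.3007  0.0551] yaw_y 14.04 z [ 4.e-04 -2.e-04 -1.e+00] F [-0.06  0.47  4.07] M [0.07 0.2  0.03] op 0.182 g 30.0 q [ 0.21  0.8   0.31  1.7  -0.35  0.69  0.94]
```

Request:
move_arm --pt "0 0 0 0 0 0.1 1" --pt "0 0 0 0 0 0.2 1" --pt "0 0 0 0 0 0.2 1" --pt "0 0 0 0 0 0.04 1" --pt "0 0 -0.008 0.009 0.175 0 1" --pt "0 0 -0.008 0.009 0.35 0 1" --pt "0 0 -0.008 0.009 0.35 0 1" --pt "0 0 -0.008 0.009 0.35 0 1" --pt "0 0 -0.008 0.009 0.35 0 1" --pt "0 0 -0.008 0.009 0.35 0 1" --pt "0 0 -0.008 0.009 0.35 0 1" --pt "0 0 -0.008 0.009 0.35 0 1" --pt "0 0 -0.008 0.009 0.35 0 1" --pt "0 0 0 0 0.175 0 1" --pt "0 0 0 0 0 0 1" --pt "0 0 0 0 0 0 1"

```text
time: 6.6
tcp_pos: [0.5677, 0.0771, 0.119]
ee_rot: [0.7, 0.714, -0.001, 0.0]
contact_force: [1.4, 0.3, -1.6]
opening: 0.174
grip_force: 30.0
```

```bash
python3 - <<'E'
from h import *
st()
t=env.capture("top");s=env.capture("side")
a=cv2.resize(t["img"][195:275,210:310],(500,400),interpolation=cv2.INTER_CUBIC)
b=cv2.resize(s["img"][185:265,270:345],(300,320),interpolation=cv2.INTER_CUBIC)
b=cv2.resize(s["img"][175:275,270:345],(300,400),interpolation=cv2.INTER_CUBIC)
cv2.imwrite("pics/c4.png",np.hstack([a,b]))
E
```

```text
t 6.6 tcp [0.5677 0.0771 0.119 ] yaw_y 1.13 z [-9.e-04 -9.e-04 -1.e+00] F [ 1.4   0.31 -1.59] M [-0.15  0.04 -0.02] op 0.174 g 30.0 q [-0.52  0.63  0.42  1.86 -0.37  0.72  0.12]
```

View pics/c4.png

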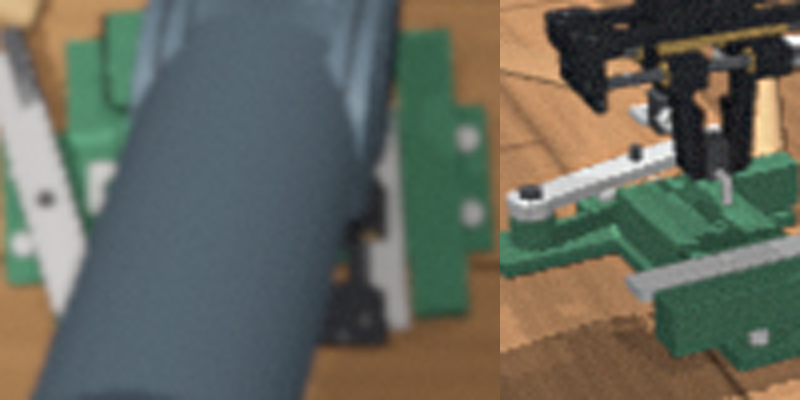

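```bash
python3 - <<'E'
from h import *
s=env.capture("side")
print(proj(s,[[.5681,.0531,.0824],[.5701,.0531,.0824],[.5681,.0551,.0824],[.5681,.0531,.0844],[.5687,.0536,.045]]))
print(onz(s,(326.9,239.9),.045),onz(s,(326.4,225.1),.0824))
# plate/eye
E
```

```text
[[325.65424665 226.45919897]
 [326.40943713 226.31821153]
 [325.35252634 226.14238114]
 [325.63992306 225.72152936]
 [326.06620452 239.89664471]]
[0.57060018 0.05274222 0.045     ] [0.57271392 0.05967037 0.0824    ]
```

Request:
move_arm --pt "0 0 0 0.006 0 -0.15 1" --pt "0 0 0 0 0 -0.1 1" --pt "0 0 0 0 0 -0.04 1" --pt "0 0 0 0 0 0 1" --pt "0 0 0 0 0 -0.017 1" --pt "0 0 0 0 0 -0.017 1" --pt "0 0 0 0 0 -0.008 1" --pt "0 0 0 0 0 0 1" --pt "0 0 0 0 0 0 1"

```text
time: 7.65
tcp_pos: [0.5692, 0.0774, 0.0799]
ee_rot: [0.7, 0.714, 0.0, 0.0]
contact_force: [-0.1, -1.0, -0.1]
opening: 0.174
grip_force: 30.0
```

```bash
python3 - <<'E'
from h import *
st()
E
```

```text
t 7.65 tcp [0.5692 0.0774 0.0799] yaw_y 1.09 z [ 6.e-04  0.e+00 -1.e+00] F [-0.11 -0.96 -0.09] M [-0.23  0.05 -0.04] op 0.174 g 30.0 q [-0.49  0.7   0.38  1.87 -0.4   0.65  0.15]
```

Request:
move_arm --pt "0 0 0 0 0 -0.0085 1" --pt "0 0 0 0 0 -0.0085 1" --pt "0 0 0 0 0 0 1" --pt "0 0 0 0 0 0 1"

```text
time: 8.05
tcp_pos: [0.5682, 0.0768, 0.0774]
ee_rot: [0.7, 0.714, -0.001, -0.0]
contact_force: [-1.9, -2.2, 1.0]
opening: 0.182
grip_force: 30.0
```

```bash
python3 - <<'E'
from h import *
st()
E
```

```text
t 8.05 tcp [0.5682 0.0768 0.0774] yaw_y 1.07 z [-1.4e-03 -8.0e-04 -1.0e+00] F [-1.93 -2.24  1.  ] M [-0.78  0.5  -0.06] op 0.182 g 30.0 q [-0.49  0.7   0.38  1.87 -0.4   0.65  0.15]
```

Request:
move_arm --pt "0 0 0 -0.01 -0.01 0 1" --pt "0 0 0 0 0 -0.006 1" --pt "0 0 0 0 0 0 1"

```text
time: 8.35
tcp_pos: [0.5674, 0.0762, 0.0766]
ee_rot: [0.7, 0.714, -0.0, -0.0]
contact_force: [-0.5, -1.1, -1.5]
opening: 0.177
grip_force: 30.0
```

```bash
python3 - <<'E'
from h import *
st()
E
```

```text
t 8.35 tcp [0.5674 0.0762 0.0766] yaw_y 1.09 z [-5.e-04 -1.e-04 -1.e+00] F [-0.55 -1.05 -1.46] M [-0.36  0.14 -0.01] op 0.177 g 30.0 q [-0.49  0.7   0.38  1.87 -0.41  0.65  0.15]
```

Request:
move_arm --pt "0 0 0 0 -0.003 -0.015 1" --pt "0 0 0 0 0 -0.015 1" --pt "0 0 0 0 0 -0.012 1" --pt "0 0 0 0 0 0 1" --pt "0 0 0 0 0 0 1"

```text
time: 8.85
tcp_pos: [0.5676, 0.076, 0.0717]
ee_rot: [0.7, 0.714, -0.0, -0.0]
contact_force: [0.5, 0.6, -2.9]
opening: 0.179
grip_force: 30.0
```

```bash
python3 - <<'E'
from h import *
st()
E
```

```text
t 8.85 tcp [0.5676 0.076  0.0717] yaw_y 1.1 z [-3.e-04 -0.e+00 -1.e+00] F [ 0.52  0.57 -2.89] M [-0.22  0.16  0.04] op 0.179 g 30.0 q [-0.49  0.71  0.37  1.87 -0.41  0.64  0.16]
```

Request:
move_arm --pt "0 0 0 0 0 -0.009 1" --pt "0 0 0 0 0 0 1" --pt "0 0 0 0 0 0 0.4" --pt "0 0 0 0 0 0 0.4" --pt "0 0 0 0 0 0 0.4" --pt "0 0 0 0 0 0.05 0.4" --pt "0 0 0 -0.003 0.15 0 0.4" --pt "0 0 0 -0.005 0.3 0 0.4" --pt "0 0 0 -0.005 0.24 0 0.4" --pt "0 0 0 0 0 0 0.4"

```text
time: 9.85
tcp_pos: [0.5657, 0.1647, 0.077]
ee_rot: [0.698, 0.716, 0.001, -0.001]
contact_force: [-0.3, 1.3, -0.5]
opening: 0.6
grip_force: 0.0
```

```bash
python3 - <<'E'
from h import *
st()
s=env.capture("side");t=env.capture("top")
b=cv2.resize(s["img"][175:275,255:355],(500,500),interpolation=cv2.INTER_CUBIC)
a=cv2.resize(t["img"][195:275,200:260],(300,400),interpolation=cv2.INTER_CUBIC)
a=cv2.copyMakeBorder(a,0,100,0,0,cv2.BORDER_CONSTANT)
cv2.imwrite("pics/c5.png",np.hstack([b,a]))
E
```

```text
t 9.85 tcp [0.5657 0.1647 0.077 ] yaw_y 1.48 z [ 2.0e-04  3.5e-03 -1.0e+00] F [-0.29  1.33 -0.51] M [-0.05  0.1   0.05] op 0.6 g 0.0 q [-0.64  0.72  0.38  1.83 -0.41  0.67  0.01]
```

View pics/c5.png

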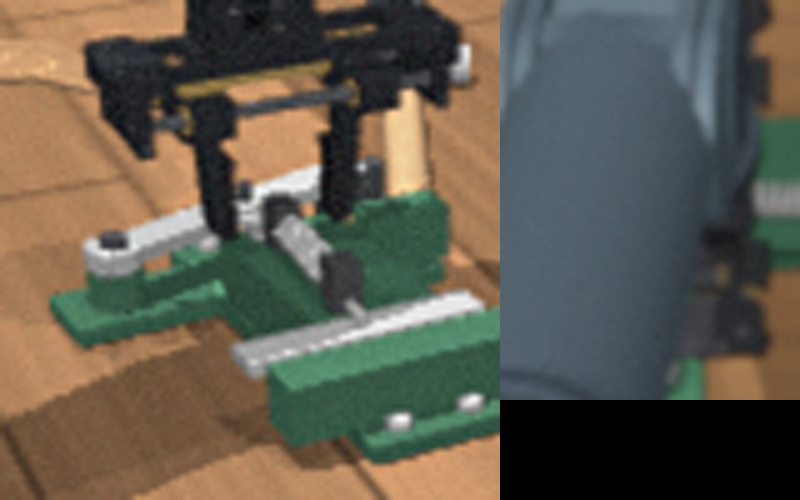

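The side crop shows the hook in the hole, its block on the deck at crop (340,280), and the fingers straddling the eye block.

Request:
move_arm --pt "0 0 0 0 0 0 0.4" --pt "0 0 0 0 0 0 0.4"

```text
time: 10.15
tcp_pos: [0.5664, 0.1571, 0.077]
ee_rot: [0.701, 0.713, -0.0, 0.0]
contact_force: [0.4, 0.1, 0.1]
opening: 0.599
grip_force: 0.0
```

```bash
python3 - <<'E'
from h import *
st()
E
```

```text
t 10.15 tcp [0.5664 0.1571 0.077 ] yaw_y 0.97 z [ 2.e-04 -7.e-04 -1.e+00] F [0.45 0.08 0.14] M [-0.08  0.03  0.03] op 0.599 g 0.0 q [-0.63  0.72  0.39  1.83 -0.41  0.67  0.02]
```

Request:
move_arm --pt "0 0 0 0 0.012 -0.02 0.4" --pt "0 0 0 0 0 -0.025 0.4" --pt "0 0 0 0 0 0 0.4" --pt "0 0 0 0 0 0 1" --pt "0 0 0 0 0 0 1" --pt "0 0 0 0 0 0 1" --pt "0 0 0 0 0 0 1" --pt "0 0 0 0 0 0 1" --pt "0 0 0 0 0 0 1" --newtons 55

```text
time: 11.05
tcp_pos: [0.5662, 0.1602, 0.0714]
ee_rot: [0.7, 0.714, 0.0, 0.0]
contact_force: [-1.5, 0.0, 0.1]
opening: 0.176
grip_force: 55.0
```

```bash
python3 - <<'E'
from h import *
st()
E
```

```text
t 11.05 tcp [0.5662 0.1602 0.0714] yaw_y 1.1 z [ 1.e-04  1.e-04 -1.e+00] F [-1.46  0.05  0.07] M [-0.07  0.1   0.01] op 0.176 g 55.0 q [-0.63  0.73  0.38  1.83 -0.42  0.66  0.02]
```

Request:
move_arm --pt "0.0053 0 -0.0007 0.002 0.03 0.015 1" --pt "0.0053 0 -0.0007 0.002 0.05 0.017 1" --pt "0.0053 0 -0.0007 0.002 0.055 0.018 1" --pt "0.0053 0 -0.0007 0.002 0.055 0.019 1" --pt "0.0053 0 -0.0007 0.002 0.055 0.021 1" --pt "0.0053 0 0 0 0.05 0.022 1" --pt "0 0 0 0 0.03 0 1" --pt "0 0 0 0 0.018 0 1" --pt "0 0 0 0 0 0 1" --pt "0 0 0 0 0 0 1" --pt "0 0 0 0 0 0 1"

```text
time: 12.15
tcp_pos: [0.5672, 0.1959, 0.0839]
ee_rot: [0.705, 0.708, 0.033, -0.033]
contact_force: [0.2, -11.7, -3.6]
opening: 0.171
grip_force: 55.0
```

```bash
python3 - <<'E'
from h import *
st()
s=env.capture("side")
cv2.imwrite("pics/c6.png",cv2.resize(s["img"][175:255,255:355],(800,600),interpolation=cv2.INTER_CUBIC))
E
```

```text
t 12.15 tcp [0.5672 0.1959 0.0839] yaw_y 0.24 z [-4.000e-04  9.420e-02 -9.956e-01] F [  0.16 -11.74  -3.63] M [-2.63 -0.08  0.01] op 0.171 g 55.0 q [-0.6   0.7   0.32  1.82 -0.48  0.67  0.04]
```

View pics/c6.png

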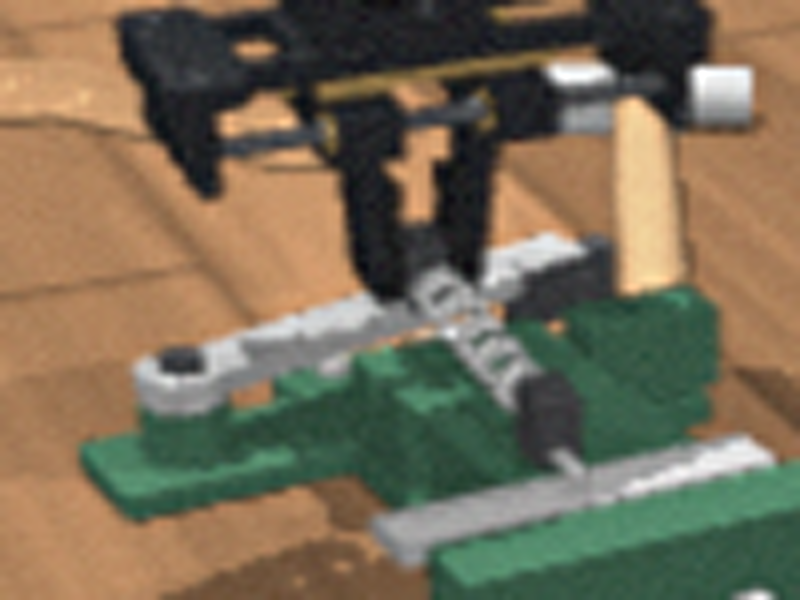

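Request:
move_arm --pt "0 0 0 0 0.023 0.004 1" --pt "0 0 0 0 0.023 0.003 1" --pt "0 0 0 0 0 0 1" --pt "0 0 0 0 0 0 1"

```text
time: 12.6
tcp_pos: [0.5672, 0.201, 0.0846]
ee_rot: [0.705, 0.708, 0.033, -0.033]
contact_force: [0.0, -12.3, -3.6]
opening: 0.18
grip_force: 55.0
```

```bash
python3 - <<'E'
from h import *
st()
F=[]
for i in range(6):
    env.capture("side"); F.append(env.read_state()["contact_force"])
print(np.mean(F,0),np.std(F,0)); st()
E
```

```text
t 12.6 tcp [0.5672 0.201  0.0846] yaw_y 0.23 z [-5.000e-04  9.360e-02 -9.956e-01] F [  0.03 -12.34  -3.59] M [-2.81  0.01  0.03] op 0.18 g 55.0 q [-0.6   0.7   0.32  1.81 -0.48  0.67  0.03]
[  0.29491174 -12.5448334   -3.94750708] [0.20480747 0.42841615 0.35196373]
t 12.9 tcp [0.5672 0.2009 0.0846] yaw_y 0.22 z [-5.000e-04  9.360e-02 -9.956e-01] F [  0.31 -12.23  -3.73] M [-2.85 -0.01  0.02] op 0.178 g 55.0 q [-0.6   0.7   0.32  1.81 -0.48  0.67  0.03]
```

Request:
move_arm --pt "-0.0053 0 0 0 0.0033 -0.0192 1" --pt "-0.0053 0 0 0 0.0033 -0.0192 1" --pt "-0.0053 0 0 0 0.0033 -0.0192 1" --pt "0 0 0 0 0 0 1" --pt "0 0 0 0 0 0 1"

```text
time: 13.4
tcp_pos: [0.567, 0.2023, 0.0777]
ee_rot: [0.705, 0.708, 0.015, -0.016]
contact_force: [0.1, -12.3, -3.2]
opening: 0.175
grip_force: 55.0
```

```bash
python3 - <<'E'
from h import *
st()
F=[]
for i in range(4):
    env.capture("side"); F.append(env.read_state()["contact_force"])
print(np.mean(F,0))
E
```

```text
t 13.4 tcp [0.567  0.2023 0.0777] yaw_y 0.25 z [-0.0011  0.0436 -0.999 ] F [  0.08 -12.28  -3.19] M [-2.71 -0.07  0.05] op 0.175 g 55.0 q [-0.66  0.73  0.36  1.8  -0.45  0.68 -0.02]
[  0.1201413  -12.4106931   -3.32315249]
```

Request:
move_arm --pt "-0.0053 0 0 0 0.0033 -0.0192 1" --pt "-0.005 0 0 0 0.0033 -0.0185 1" --pt "-0.0036 0 0 0 0.002 -0.014 1" --pt "0 0 0 0 0 0 1" --pt "0 0 0 0 0 0 1"

```text
time: 14.1
tcp_pos: [0.5671, 0.2033, 0.0718]
ee_rot: [0.706, 0.709, -0.0, -0.0]
contact_force: [-0.4, -12.2, -2.5]
opening: 0.177
grip_force: 55.0
```

```bash
python3 - <<'E'
from h import *
st()
s=env.capture("side")
cv2.imwrite("pics/c7.png",cv2.resize(s["img"][175:255,255:355],(800,600),interpolation=cv2.INTER_CUBIC))
F=[]
for i in range(4):
    env.capture("side"); F.append(env.read_state()["contact_force"])
print(np.mean(F,0))
E
```

```text
t 14.1 tcp [0.5671 0.2033 0.0718] yaw_y 0.25 z [-0.0012  0.     -1.    ] F [ -0.41 -12.16  -2.54] M [-2.65 -0.04  0.02] op 0.177 g 55.0 q [-0.7   0.75  0.39  1.79 -0.42  0.69 -0.07]
[  0.62119585 -12.43851869  -3.22491859]
```

Request:
move_arm --pt "0 0 0 0 -0.03 -0.004 1" --pt "0 0 0 0 -0.03 0 1" --pt "0 0 0 0 0 0 1"

```text
time: 14.65
tcp_pos: [0.5677, 0.198, 0.0717]
ee_rot: [0.705, 0.709, 0.001, -0.001]
contact_force: [2.0, -7.6, -2.4]
opening: 0.178
grip_force: 55.0
```

```bash
python3 - <<'E'
from h import *
st()
F=[]
for i in range(4):
    env.capture("side"); F.append(env.read_state()["contact_force"])
print(np.mean(F,0));st()
E
```

```text
t 14.65 tcp [0.5677 0.198  0.0717] yaw_y 0.27 z [ 4.0e-04  3.1e-03 -1.0e+00] F [ 1.97 -7.63 -2.44] M [-1.75 -0.31 -0.05] op 0.178 g 55.0 q [-0.69  0.74  0.39  1.8  -0.42  0.68 -0.05]
[ 1.13919209 -7.86715576 -3.06893416]
t 14.85 tcp [0.5677 0.1981 0.0717] yaw_y 0.28 z [ 4.0e-04  2.8e-03 -1.0e+00] F [ 1.39 -7.14 -3.5 ] M [-1.71 -0.28 -0.05] op 0.178 g 55.0 q [-0.69  0.75  0.39  1.8  -0.42  0.68 -0.05]
```

Request:
move_arm --pt "0 0 0 0 -0.02 -0.008 1" --pt "0 0 0 0 0 0 1" --pt "0 0 0 0 0 0 0.6" --pt "0 0 0 0 0 0 0.6" --pt "0 0 0 0 0 0 0.6" --pt "0 0 0 0 0 0 0.6" --pt "0 0 0 0 0 0.05 0.6" --pt "0 0 0 0 0 0.2 0.6" --pt "0 0 0 0 0 0.3 0.6" --pt "0 0 0 0 0 0.4 0.6" --pt "0 0 0 -0.2 0.2 0.3 0.6" --pt "0 0 0 -0.25 0.3 0 0.6" --pt "0 0 0 -0.25 0.3 0 0.6" --pt "0 0 0 -0.25 0.3 0 0.6" --pt "0 0 0 -0.25 0.3 0 0.6" --pt "0 0 0 -0.25 0.3 0 0.6" --pt "0 0 0 0 0 0 0.6"

```text
time: 16.55
tcp_pos: [0.3874, 0.4103, 0.2213]
ee_rot: [0.7, 0.714, 0.003, -0.004]
contact_force: [0.8, 0.1, 0.6]
opening: 0.403
grip_force: 0.0
```

```bash
python3 - <<'E'
from h import *
st()
s=env.capture("side");t=env.capture("top")
b=cv2.resize(s["img"][185:275,255:355],(400,360),interpolation=cv2.INTER_CUBIC)
a=cv2.resize(t["img"][195:285,205:305],(400,360),interpolation=cv2.INTER_CUBIC)
cv2.imwrite("pics/c8.png",np.hstack([b,a]))
E
```

```text
t 16.55 tcp [0.3874 0.4103 0.2213] yaw_y 1.13 z [-0.0025  0.0099 -0.9999] F [0.8  0.13 0.59] M [-0.06  0.06  0.01] op 0.403 g 0.0 q [-1.24  0.47  0.47  1.83 -0.27  0.9  -0.63]
```

View pics/c8.png

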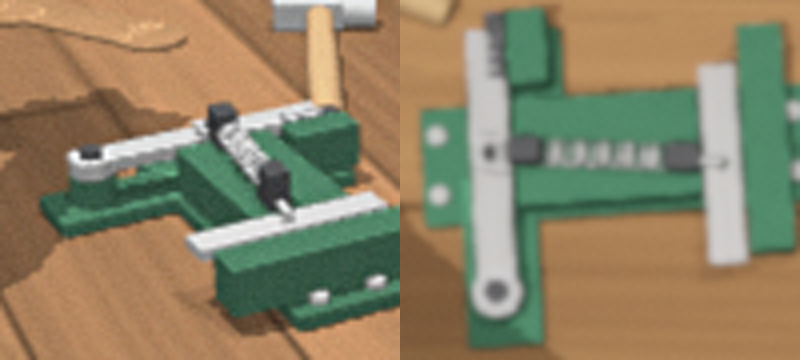

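The picture shows the lever against its stop, the eye around the post at right-crop (490,152), the hook in the hole at (720,160), and the gripper clear. Handing in.

Request:
move_arm --pt "0 0 0 0 0 0 0.6" --pt "0 0 0 0 0 0 0.6" --pt "0 0 0 0 0 0 0.6" --pt "0 0 0 0 0 0 0.6" --pt "0 0 0 0 0 0 0.6"

```text
time: 17.15
tcp_pos: [0.3937, 0.4031, 0.2211]
ee_rot: [0.705, 0.71, 0.002, -0.002]
contact_force: [0.4, -0.3, -0.2]
opening: 0.396
grip_force: 0.0
```

```bash
python3 -c "
from station import env
print(env.finish_job())"
```

```text
the job is handed in; nothing more can be done
None
```

The spring is refitted and the job handed in at about 17 s of the 58 s allowed: in the last picture the hook is in the strip's hole, the eye is over the post, the lever is against its stop and the gripper is clear; the hand-in returned no verdict.

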